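# Sweep ring blanks off the board into the catch tray

### The arm

A 7-joint arm with a two-finger parallel gripper is mounted at the origin on the work surface. World frame = base frame: x ahead of the robot, y to its left, z up, the work surface at z = 0. Lengths are in m, angles in rad, forces in N, time in s.
With the tool pointing down it reaches from about 0.35 to 0.9 m from the base axis. Payload 8.1 kg.
Tool frame: the origin (TCP) lies midway between the tips of the shut fingers; the grasp point (between the pads) lies 19 mm behind it; z points along the fingers, y is the line along which they close (so a half turn about z gives the same grasp; the last joint's range is limited). The gripper opens to 92 mm and grips with 3 to 60 N. Pads are 19 mm wide; open, the fingers measure 130 mm over their backs; the gripper's body (75 mm by 190 mm) begins 47 mm behind the grasp point.
Start: joints at [1.012, 0.434, 0.025, 1.573, -0.012, 1.134, -0.075], TCP at [0.275, -0.561, 0.227] pointing down, gripper open.
Joint ranges: [-2.62, 2.62], [-0.44, 2.09], [-1.27, 1.32], [0.08, 2.57], [-1.32, 4.46], [0.12, 2], [-2.74, 2.74]. Speed limits (rad/s): [2.22, 2.22, 3.01, 3.01, 3.14, 3.14, 3.14].

### API

Orientations are given as a unit quaternion [x, y, z, w].
In Python, from workcell import bot gives the robot as it stands.
- The arm moves only by the shell command python3 -m creep 'ROWS' [OPENING] [FORCE]. ROWS is text: rows parted by semicolons, each of 4 numbers parted by spaces: the shift along the tool's x, y, z in cm, then the turn about the tool's z in degrees. In form: dx dy dz spin; .... A call has 1 to 20 rows; each row is the pose to reach, as a shift and turn from the pose commanded when the call began, along the tool's axes at that moment; what a row does not reach only later rows make up. A row lasts 1/12 s, in which the tool goes at most 41.7 mm and 7.16 degrees, less where a joint would pass 70% of its speed; a pose out of reach is approached as far as the arm can. A call with a gripper value outside its range is refused whole. OPENING is the opening, from 0 (shut) to 1 (fully open), set as the call begins (- or left out, the last holds). The fingers move at their own pace and stop on an object; FORCE is the grip in N (left out, the last holds). Time passes only in rows, so rows that repeat a pose let the fingers close. It gives the time, the measured TCP pose, the force, the opening and the grip force at its end, in the units of the state.
- bot.get_obs(): the state, without advancing time (a new reading comes with each control period).
- bot.read_camera(name): name is "scene" or "top" or "wrist"; returns a dict with "pixels" (400x640x3 uint8, blue, green, red), "range_z" (400x640 float32, m along the optical axis (not along the pixel's ray), 0 where there is no reading), "fx", "fy", "cx", "cy" (pixels), "k1" (the pictures are not rectified: a ray, as slopes to the right and down, at radius r is drawn at 1 + k1 r^2 times it, then the intrinsics apply), "cam_to_world" (4x4, takes a point from camera to world coordinates); the wrist camera has in their place "hand_eye" (4x4, takes a point from camera to tool coordinates, whose origin is the TCP and whose axes are the flange's). Camera axes: x right, y up, looking along -z (the intrinsics and any distortion apply to the point x, -y, -z); pixel columns grow to the right and rows downward; lengths in m; the calibration is good to about 2 mm. A picture is of the moment at which its call begins: read the wrist's pose just before it.
- bot.close_job(): hands the job in; it is judged then, once.
The state is a dict: "clock": time; "joints": joint angles; "joint_velocities": joint speeds; "joint_efforts": joint torques, N m; "ee_pos": TCP position; "ee_rot": TCP orientation; "ft_force": force on the tool from outside, world axes, zero at the start; "moment": the same for the moment, N m; "width": opening from 0.0 (shut) to 1.0 (fully open); "grasp_force": force on a finger pad.
Only numpy, scipy, OpenCV 4.12 (cv2) and the standard library are available. Lean on these libraries where they do the work, as an engineer would, in place of code of your own. Each camera call takes 0.05 s, during which the arm holds its last target. There are 200 camera calls.

### The job

On the jeweller's bench, sweep the three metal ring blanks across the wooden board with your fingers and off its end into the undivided metal tray, so that all three lie in that tray. Slide them, never pick them up, and leave the small jar on the board and everything else on the bench standing where it is.

Things in the scene. Friction and masses are not known exactly. Their poses are not given: they have to be found in the camera images.
- board: fixed dark wooden board, 240 x 240 mm, flat top 30 mm above the bench. Origin at the centre of its underside. Along its two sides at x = -124 and +124 mm (own x axis) run light wooden rails 8 mm thick that stand 8 mm above the top; its two ends at y = -120 and +120 mm are open. Own x points roughly away from the robot
- tray: fixed undivided catch tray of plain sheet metal, open on top, 230 mm (own x) x 100 mm (own y), 28 mm high, walls and floor 3 mm. It stands 1 mm off one open end of the board (either end, varies), its centre 171 mm from the board's centre along the board's y, its axes parallel to the board's, its rim 2 mm lower than the board's top. Origin at the centre of its underside
- tray_in (a point): centre of the catch tray's inner floor; axes as the tray
- divided: fixed metal tray of the same outer size, but divided into eight small cells that hold gemstones; it stands at the other open end of the board. No ring belongs in it. Origin at the centre of its underside
- ring_a: loose silver ring blank, a plain flat metal ring lying on the board, outer diameter 22 mm, hole 14 mm, 7 mm high, about 14 g; origin at the centre of its underside, z along its axis
- ring_b: loose silver ring blank, a plain flat metal ring lying on the board, outer diameter 24 mm, hole 16 mm, 7 mm high, about 14 g; origin at the centre of its underside, z along its axis
- ring_c: loose silver ring blank, a plain flat metal ring lying on the board, outer diameter 26 mm, hole 18 mm, 7 mm high, about 14 g; origin at the centre of its underside, z along its axis
- jar: small loose amber glass jar with a white cap standing on the board among the rings, 26 mm in diameter, 45 mm high, 60 g; origin at the centre of its underside. The three rings and the jar stand in four lanes along the board's y, at least 42 mm apart in the board's x
- weight: loose brass weight, 32 mm in diameter, 38 mm high, on the bench on the robot's side of the board; origin at the centre of its underside
- dish: loose white dish with small burs, 70 x 55 mm, 22 mm high, on the bench beyond the board; origin at the centre of its underside
- bench_block: loose steel bench block, 60 x 60 mm, 22 mm high, on the bench beyond the board; origin at the centre of its underside
- pot: loose black open pot, 72 mm in diameter, 90 mm high, at the left of the bench; origin at the centre of its underside
- hammer: loose hammer, 220 mm long, lying at the right of the bench; origin at its underside
- mandrel: loose steel ring mandrel, a tapered post 150 mm high on a 60 mm round foot, at the left of the bench; origin at the centre of its underside

How it is judged:
At the end, for the whole second after the job is handed in: All three rings rest inside the walls of the undivided tray (ring centres below its rim, slower than 20 mm/s), and the jar stands upright on the board within 10 mm of where it was (x of ring_a in the frame of tray_in between -0.112 and 0.112 m and y of ring_a in the frame of tray_in between -0.047 and 0.047 m and z of each of ring_a, ring_b, ring_c in the frame of tray_in below 0.022 m and linear speed of each of ring_a, ring_b, ring_c below 0.02 m/s and x of ring_b in the frame of tray_in between -0.112 and 0.112 m and y of ring_b in the frame of tray_in between -0.047 and 0.047 m and x of ring_c in the frame of tray_in between -0.112 and 0.112 m and y of ring_c in the frame of tray_in between -0.047 and 0.047 m and distance of jar from where it was at the start of the episode below 0.01 m and angle between jar's own z axis and vertical below 0.15 rad); the robot touches nothing.
It fails at once if a ring is picked up (its underside more than 12 mm above the board's top) (height (world z) of any of ring_a, ring_b, ring_c above 0.042 m).
It fails at once if the jar on the board is shifted more than 10 mm or tipped (distance of jar from where it was at the start of the episode above 0.01 m or angle between jar's own z axis and vertical above 0.3 rad).
It fails at once if one of the other things on the bench is shifted more than 20 mm or tipped over (distance of any of weight, dish, bench_block, pot, hammer, mandrel from where it was at the start of the episode above 0.02 m or angle between any of weight, dish, bench_block, pot, mandrel's own z axis and vertical above 0.4 rad).
It also fails if it takes over 54 s, if anything falls off the work surface, if the arm or the gripper's body presses on something with over 40 N, if the wrist force passes 120 N, or if a joint passes its speed limit or range.

## Working session

There is one attempt and no reset: what is moved stays moved. The work goes in short steps, Python scripts to look and compute and a shell command to move; the robot and the scene stay as the last step left them, time stands still between calls to the robot, and variables do not carry over. Pictures are saved under pics/ and viewed, at most 10 in all, crops included, and the job is handed in when it is done.

```bash
mkdir -p pics
cat > h.py <<'E'
import numpy as np, cv2
from workcell import bot
def world(c,u,v,z=None):
    x=(u-c['cx'])/c['fx'];y=(v-c['cy'])/c['fy'];k=c['k1'];a,b=x,y
    for _ in range(20):
        s=1+k*(a*a+b*b);a,b=x/s,y/s
    T=np.array(c['cam_to_world']);d=T[:3,:3]@[a,-b,-1]
    if z is None: return T[:3,3]+d*c['range_z'][int(round(v)),int(round(u))]
    return T[:3,3]+d*(z-T[2,3])/d[2]
E
python3 - <<'E'
from h import *
o=bot.get_obs();print(o)
for n in('top','scene'):
    c=bot.read_camera(n);cv2.imwrite(f'pics/{n}1.png',c['pixels']);np.save(f'{n}.npy',c,allow_pickle=True)
    print(np.round(c['cam_to_world'],3).tolist(),c['fx'],c['k1'])
E
```

```text
{'clock': 0.0, 'joints': array([ 1.01240233,  0.43523248,  0.02500181,  1.57411714, -0.01160354,
        1.13398922, -0.07511207]), 'joint_velocities': array([ 1.71239600e-03,  3.60996300e-04,  1.50368312e-03, -6.39279633e-04,
       -1.45450771e-04,  9.54061406e-04, -3.66549998e-05]), 'joint_efforts': array([-6.56096800e-04, -6.67860317e+01,  9.84675698e-01, -3.14468157e+01,
       -6.08062372e-02,  4.25951346e-02,  1.60683826e-04]), 'ee_pos': array([ 0.27481432, -0.56076036,  0.22593166]), 'ee_rot': array([ 9.74155762e-01,  2.25875873e-01, -2.55116415e-04, -7.58767481e-04]), 'ft_force': array([1.24443313, 0.14455251, 0.59565225]), 'moment': array([0.01941077, 0.04090731, 0.06015173]), 'grasp_force': 0.0, 'width': 1.002844109840497}
[[0.023, 0.983, -0.182, 0.224], [-1.0, 0.024, 0.005, -0.003], [0.009, 0.182, 0.983, 1.984], [0.0, 0.0, 0.0, 1.0]] 500.8940394021966 0.04411706199829232
[[-0.649, -0.568, 0.506, 1.323], [0.761, -0.487, 0.429, 0.632], [0.003, 0.664, 0.748, 1.167], [0.0, 0.0, 0.0, 1.0]] 446.9053860318671 0.0433363268890559
```

View pics/top1.png

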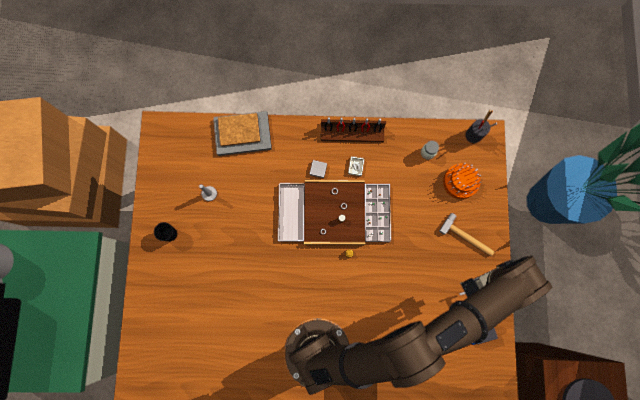

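View pics/scene1.png

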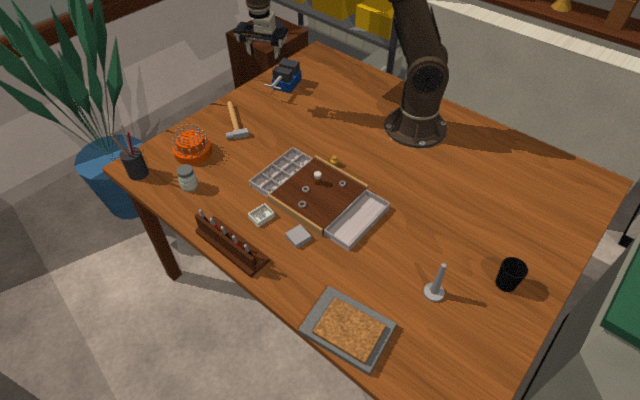

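The undivided tray lies at the left, at top-view (291,212), which is world +y. Rings are near (335,191), (344,206) and (323,232), with the jar near (342,218). I'll enlarge both views.

Run:
```python
import cv2,numpy as np
t=cv2.imread('pics/top1.png')[175:265,270:400];s=cv2.imread('pics/scene1.png')[140:260,240:400]
cv2.imwrite('pics/tc.png',cv2.resize(t,None,fx=6,fy=6,interpolation=cv2.INTER_CUBIC));cv2.imwrite('pics/sc.png',cv2.resize(s,None,fx=5,fy=5,interpolation=cv2.INTER_CUBIC))
```

```text
(no output)
```

View pics/tc.png

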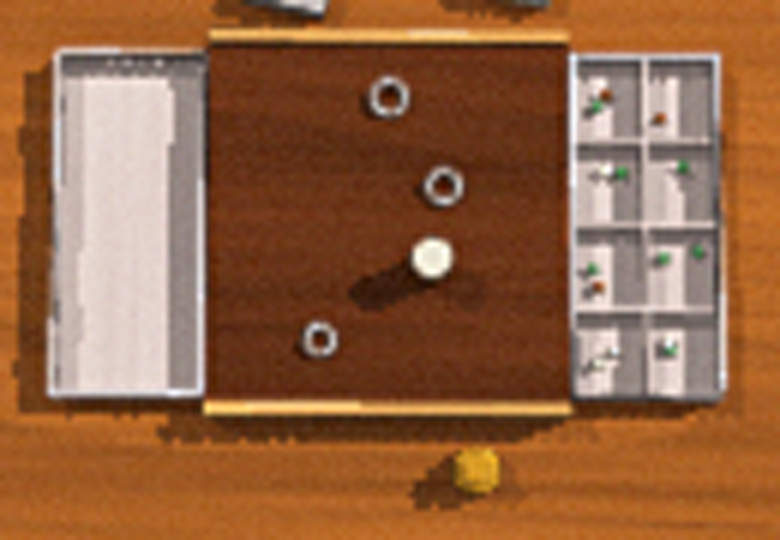

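View pics/sc.png

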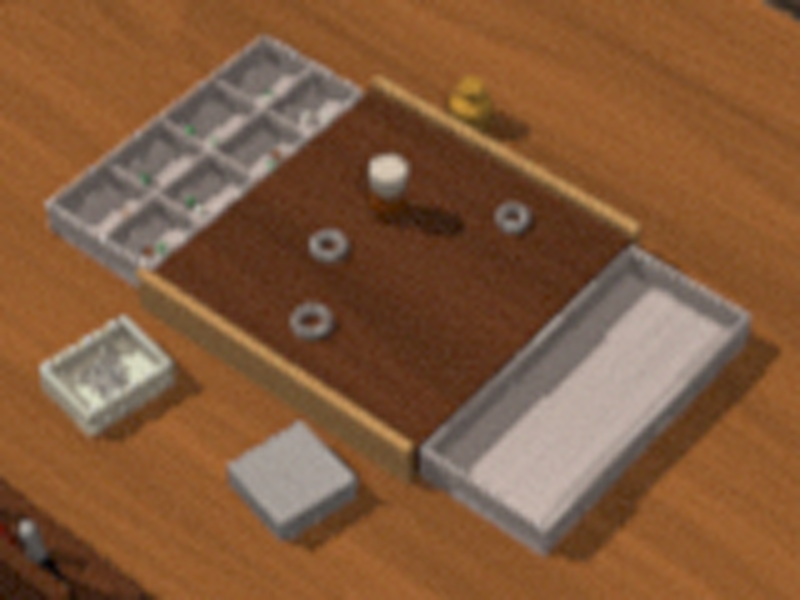

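Top crop: rings at (389,97), (444,186) and (319,339), jar cap at (432,258). Scene crop: the same rings at (312,321), (328,245) and (513,217), cap at (389,165). Now I'll triangulate.

Run:
```python
from h import *
T=np.load('top.npy',allow_pickle=True).item();S=np.load('scene.npy',allow_pickle=True).item()
f=lambda U,V:((U+.5)/6-.5+270,(V+.5)/6-.5+175)
g=lambda U,V:((U+.5)/5-.5+240,(V+.5)/5-.5+140)
def ray(c,u,v):
    p=np.array(c['cam_to_world'])[:3,3];d=world(c,u,v,0)-p;return p,d/np.linalg.norm(d)
for n,a,b in [('far',(389,97),(312,321)),('mid',(444,186),(328,245)),('near',(319,339),(513,217)),('cap',(432,258),(389,163)),('railNL',(205,407),(636,230)),('railFL',(208,36),(412,450)),('railFR',(568,36),(143,272)),('railNR',(571,407),(377,82))]:
    p,d=ray(T,*f(*a));q,e=ray(S,*g(*b))
    A=np.stack([d,-e],1);s=np.linalg.lstsq(A,q-p,rcond=None)[0]
    P=(p+d*s[0]);Q=(q+e*s[1]);zz={'cap':.075}.get(n,.038 if 'rail' in n else .0365)
    print(n,np.round((P+Q)/2,4),'gap',round(np.linalg.norm(P-Q),4),'atz',np.round(world(T,*f(*a),zz)[:2],4),np.round(world(S,*g(*b),zz)[:2],4))
print(world(T,*f(477,470),.038))
c,s=bot.get_obs()['ee_rot'],0
from scipy.spatial.transform import Rotation as R
print(R.from_quat(c).as_matrix().round(3))
```

```text
far [ 0.6225 -0.0518  0.0304] gap 0.0001 atz [ 0.6213 -0.0517] [ 0.6263 -0.048 ]
mid [ 0.5638 -0.0896  0.0303] gap 0.0007 atz [ 0.5625 -0.089 ] [ 0.5681 -0.0859]
near [ 0.4601 -0.0093  0.0305] gap 0.0002 atz [ 0.4594 -0.0092] [ 0.4647 -0.006 ]
cap [ 0.509  -0.0807  0.0745] gap 0.0009 atz [ 0.5087 -0.0803] [ 0.5096 -0.0808]
railNL [0.414  0.0636 0.0305] gap 0.0006 atz [0.4131 0.0636] [0.4202 0.0671]
railFL [0.6611 0.0695 0.0299] gap 0.0001 atz [0.6592 0.0692] [0.6658 0.0735]
railFR [ 0.666  -0.1692  0.0315] gap 0.0023 atz [ 0.6653 -0.1696] [ 0.6692 -0.1636]
railNR [ 0.4189 -0.1732  0.0301] gap 0.0027 atz [ 0.4189 -0.1736] [ 0.4246 -0.1664]
[ 0.37667765 -0.11322158  0.038     ]
[[ 0.898  0.44  -0.001]
 [ 0.44  -0.898  0.001]
 [-0.    -0.001 -1.   ]]
```

```bash
python3 -m creep '46 -29 0 -65.3;46 -29 0 -65.3;46 -29 0 -65.3;46 -29 0 -65.3;46 -29 0 -65.3;46 -29 0 -65.3;46 -29 0 -65.3;46 -29 0 -65.3;46 -29 0 -65.3;46 -29 0 -65.3;46 -29 0 -65.3;46 -29 0 -65.3;46 -29 0 -65.3;46 -29 0 -65.3;46 -29 0 -65.3;46 -29 0 -65.3;46 -29 0 -65.3;46 -29 0 -65.3' 0.13 20
python3 - <<'E'
from h import *
from scipy.spatial.transform import Rotation as R
o=bot.get_obs();c=bot.read_camera('wrist')
M=np.eye(4);M[:3,:3]=R.from_quat(o['ee_rot']).as_matrix();M[:3,3]=o['ee_pos']
c['cam_to_world']=M@np.array(c['hand_eye']);np.save('w1.npy',c,allow_pickle=True)
cv2.imwrite('pics/w1.png',c['pixels']);print(o['ee_pos'],M[:3,:3].round(3),o['joints'].round(2),o['width'],c['cam_to_world'].round(3))
E
```

```text
clock: 1.6
ee_pos: [0.5598, -0.1002, 0.2266]
ee_rot: [0.699, 0.715, -0.0, 0.0]
ft_force: [-0.1, -0.4, -0.1]
width: 0.129
grasp_force: 0.0
[ 0.55980052 -0.10019577  0.22656442] [[-0.022  1.    -0.001]
 [ 1.     0.022 -0.001]
 [-0.001 -0.001 -1.   ]] [ 0.38  0.38 -0.4   1.69  0.16  1.11 -0.05] 0.1291882323417457 [[ 1.    -0.023 -0.005  0.558]
 [ 0.024  0.967  0.253 -0.032]
 [-0.001 -0.253  0.967  0.384]
 [ 0.     0.     0.     1.   ]]
```

View pics/w1.png

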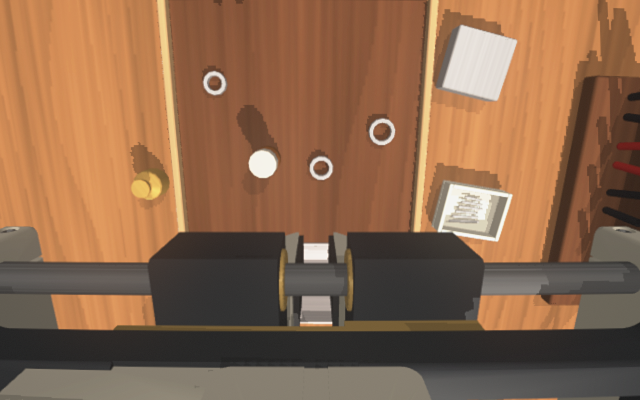

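The wrist view shows rings at (214,83), (382,131) and (320,167), the cap at (263,164) and rails at columns ~170 and ~430.

Run:
```python
from h import *
c=np.load('w1.npy',allow_pickle=True).item();T=np.load('top.npy',allow_pickle=True).item()
for n,u,v,z in [('near',214,83,.0365),('far',382,131,.0365),('mid',320.5,167.5,.0365),('cap',263,164,.075)]:
    print(n,world(c,u,v,z).round(4),world(c,u,v).round(4))
for u,v in [(300,120),(300,60),(350,180),(372,131),(173,100)]:print(u,v,world(c,u,v).round(4))
print('top depth board',world(T,322,200).round(4))
```

```text
near [ 0.4603 -0.0098  0.0365] [ 0.4584 -0.0094  0.0297]
far [ 0.6228 -0.051   0.0365] [ 0.624  -0.0513  0.0299]
mid [ 0.5636 -0.0885  0.0365] [ 0.5637 -0.0897  0.029 ]
cap [ 0.5117 -0.0803  0.075 ] [ 0.5116 -0.0805  0.0742]
300 120 [ 0.5422 -0.0426  0.0302]
300 60 [0.5414 0.0133 0.0293]
350 180 [ 0.5946 -0.1021  0.0287]
372 131 [ 0.613  -0.0512  0.0365]
173 100 [ 0.42   -0.0261  0.0367]
top depth board [ 0.585  -0.0033  0.0246]
```

```bash
python3 -m creep '0.4 3.2 1 0;0.8 6.4 3 0;0.8 6.4 6 0;0.8 6.4 9 0;0.8 6.4 12 0;0.8 6.4 14.5 0;0.8 6.4 16.5 0;0.8 6.4 18 0;0.8 6.4 18.7 0;0.8 6.4 19.1 0;0.8 6.4 19.4 0;0.8 6.4 19.4 0;0.8 6.4 19.4 0'
```

```text
clock: 2.73
ee_pos: [0.6249, -0.089, 0.0337]
ee_rot: [0.698, 0.716, 0.0, 0.001]
ft_force: [0.7, 0.0, -0.5]
width: 0.131
grasp_force: 0.0
```

```bash
python3 -m creep '0.6 0 0.05 0;1.4 0 0.05 0;2.3 0 0.05 0;3.2 0 0.05 0;4.2 0 0.05 0;5.2 0 0.05 0;6.2 0 0.05 0;7.2 0 0.05 0;8.2 0 0.05 0;9.2 0 0.05 0;10.2 0 0.05 0;11.2 0 0.05 0;12.2 0 0.05 0;13.2 0 0.05 0;14.2 0 0.05 0;15.2 0 0.05 0;16.2 0 0.05 0;17 0 0.05 0;17.4 0 0.05 0;17.4 0 0.05 0'
python3 -m creep '0 0 -2 0;0 0 -5 0;0 0 -8 0;-2 0 -8 0;-5 0 -8 0;-8 0 -8 0;-11 0 -8 0;-14 0 -8 0;-17 0 -8 0;-17.4 0 -8 0;-17.4 0 -8 0'
python3 - <<'E'
from h import *
a=bot.read_camera('wrist')['pixels'];t=bot.read_camera('top')['pixels'][175:265,270:400]
cv2.imwrite('pics/p2.png',np.vstack([cv2.resize(t,(640,443),interpolation=cv2.INTER_CUBIC)[:200],a]))
E
```

```text
clock: 4.4
ee_pos: [0.6199, 0.0868, 0.0323]
ee_rot: [0.698, 0.716, 0.0, -0.0]
ft_force: [-0.7, -0.4, -0.1]
width: 0.131
grasp_force: 0.0
clock: 5.32
ee_pos: [0.6238, -0.0933, 0.112]
ee_rot: [0.7, 0.714, -0.001, 0.0]
ft_force: [0.7, 1.2, -0.4]
width: 0.131
grasp_force: 0.0
```

View pics/p2.png

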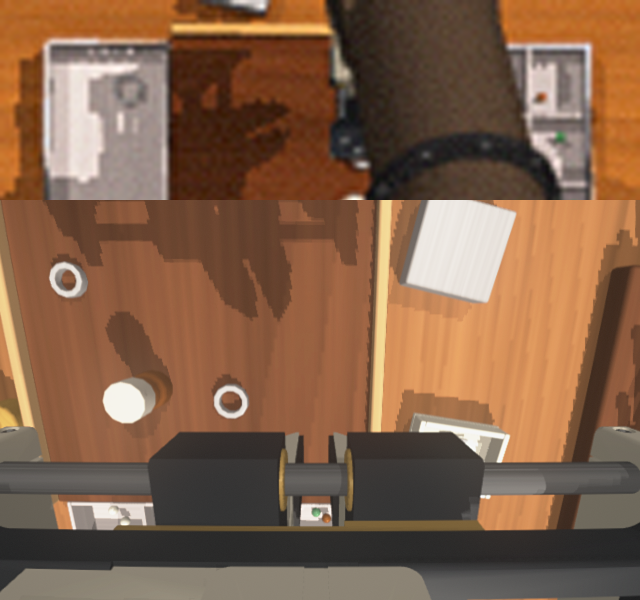

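The far ring is lying in the tray (upper picture, (130,90)), and the jar and other rings haven't moved. Middle ring next.

```bash
python3 -m creep '-1.8 -3 0 0;-3.6 -6.1 0 0;-3.6 -6.1 0 0;-3.6 -6.1 2 0;-3.6 -6.1 4 0;-3.6 -6.1 6 0;-3.6 -6.1 7.2 0;-3.6 -6.1 7.7 0;-3.6 -6.1 8 0;-3.6 -6.1 8 0;-3.6 -6.1 8 0'
```

```text
clock: 6.33
ee_pos: [0.5649, -0.126, 0.033]
ee_rot: [0.698, 0.716, 0.0, 0.0]
ft_force: [-0.2, 0.6, -0.2]
width: 0.128
grasp_force: 0.0
```

```bash
python3 -m creep '0.6 0 0 0;1.4 0 0 0;2.3 0 0 0;3.3 0 0 0;4.4 0 0 0;5.6 0 0 0;6.8 0 0 0;8 0 0 0;9.2 0 0 0;10.4 0 0 0;11.6 0 0 0;12.8 0 0 0;14 0 0 0;15.2 0 0 0;16.4 0 0 0;17.6 0 0 0;18.8 0 0 0;20 0 0 0;20.9 0 0 0;21.2 0 0 0'
python3 -m creep '0 0 0 0;0 0 -2 0;0 0 -5 0;0 0 -8 0;-2.5 -2 -8 0;-5 -4 -8 0;-8 -7 -8 0;-11 -10 -8 0;-13 -10.2 -8 0;-13 -10.2 -8 0;-13 -10.2 -8 0'
python3 - <<'E'
from h import *
a=bot.read_camera('wrist')['pixels'];t=bot.read_camera('top')['pixels'][175:265,270:400]
cv2.imwrite('pics/p3.png',np.vstack([cv2.resize(t,(640,443),interpolation=cv2.INTER_CUBIC)[:340],a[:250]]))
E
```

```text
clock: 8.0
ee_pos: [0.5589, 0.0881, 0.0323]
ee_rot: [0.698, 0.717, 0.0, -0.0]
ft_force: [-0.4, 0.1, 0.6]
width: 0.127
grasp_force: 0.0
clock: 8.92
ee_pos: [0.46, -0.0489, 0.1124]
ee_rot: [0.7, 0.714, -0.0, 0.0]
ft_force: [0.1, 0.4, 0.3]
width: 0.131
grasp_force: 0.0
```

View pics/p3.png

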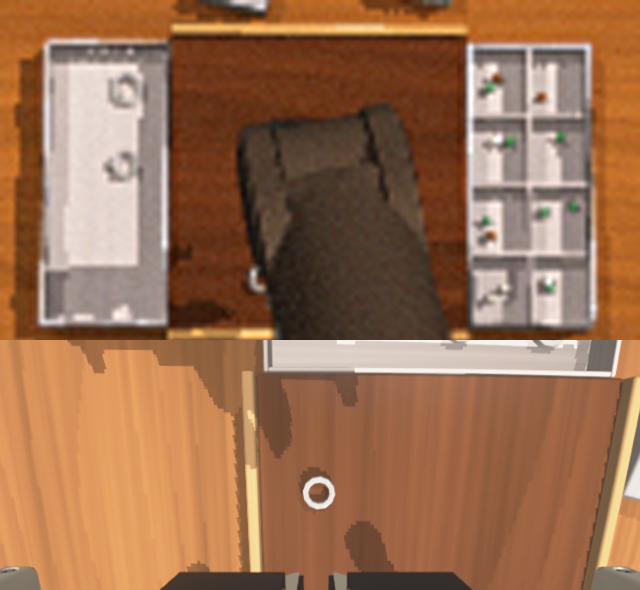

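Two rings now lie in the tray, at (125,90) and (122,165). The last ring is centred ahead of the fingers at (319,493).

```bash
python3 -m creep '0 0 2 0;0 0 4 0;0 0 6 0;0 0 7.2 0;0 0 7.7 0;0 0 8 0;0 0 8 0;0 0 8 0'
python3 -m creep '0.6 0 0 0;1.4 0 0 0;2.3 0 0 0;3.3 0 0 0;4.3 0 0 0;5.3 0 0 0;6.3 0 0 0;7.3 0 0 0;8.3 0 0 0;9.3 0 0 0;10.3 0 0 0;11.3 0 0 0;12.3 0 0 0;13.1 0 0 0;13.5 0 0 0;13.5 0 0 0'
python3 -m creep '0 0 -2 0;0 0 -5 0;0 0 -8 0;0 0 -12 0;0 0 -15 0;-4 0 -18 0;-8 0 -18 0;-12 0 -18 0;-16 0 -18 0;-20 0 -18 0;-20 0 -18 0;-20 0 -18 0;-20 0 -18 0'
python3 - <<'E'
from h import *
a=bot.read_camera('wrist')['pixels'];t=bot.read_camera('top')['pixels'][175:265,270:400]
cv2.imwrite('pics/p4.png',np.vstack([cv2.resize(t,(640,443),interpolation=cv2.INTER_CUBIC)[:340],a[:250]]))
E
```

```text
clock: 9.68
ee_pos: [0.4608, -0.0464, 0.0327]
ee_rot: [0.698, 0.716, 0.0, 0.0]
ft_force: [-0.4, -0.1, -0.3]
width: 0.13
grasp_force: 0.0
clock: 11.02
ee_pos: [0.4569, 0.0893, 0.0322]
ee_rot: [0.698, 0.716, 0.0, -0.0]
ft_force: [-0.1, 0.3, -0.1]
width: 0.128
grasp_force: 0.0
clock: 12.1
ee_pos: [0.4615, -0.1117, 0.2121]
ee_rot: [0.699, 0.715, -0.0, -0.0]
ft_force: [0.3, 1.7, 0.3]
width: 0.131
grasp_force: 0.0
```

View pics/p4.png

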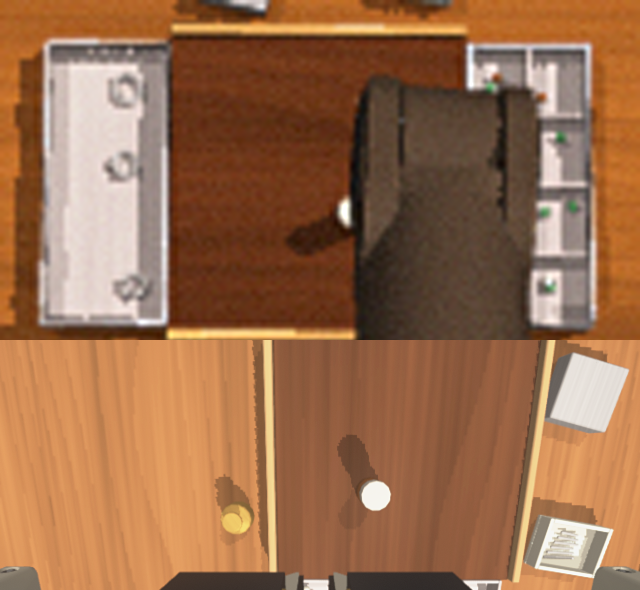

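All three rings lie in the tray, at (125,90), (122,165) and (130,288). The jar is upright on the board and the arm is clear, so I'm handing in.

```bash
python3 -c "
from workcell import bot
print(bot.close_job())"
```

```text
the job is handed in; nothing more can be done
None
```

I swept all three rings into the undivided tray and handed the job in at about 12 s. The last pictures show the jar upright and nothing else disturbed; the hand-in call returned no verdict.

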